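# Flip the refill flag of the empty box

### The arm

A 6-joint arm with a two-finger parallel gripper is mounted at the origin on a cart in front of the work surface, level with it; the furniture and walls round the work are solid. World frame = base frame: x ahead of the robot, y to its left, z up, the work surface at z = 0. Lengths are in mm, angles in rad, forces in N, time in s.
With the tool pointing down it reaches from about 300 to 850 mm from the base axis. Payload 5.4 kg.
Tool frame: the origin (TCP) lies midway between the tips of the shut fingers; the grasp point (between the pads) lies 19 mm behind it; x points along the fingers, z is the direction in which the jaws open and shut, and the axes are right-handed (so a half turn about x gives the same grasp; the last joint's range is limited). The gripper opens to 85 mm and grips with 20 to 120 N. Pads are 22 mm wide; open, the fingers measure 114 mm over their backs; the gripper's body (76 mm by 85 mm) begins 54 mm behind the grasp point. The pads swing forward as they close: fully open they stand 13 mm farther back than shut.
Start: joints at [-1.528, 0.158, 1.597, -0, 1.386, -0.21], TCP at [143.793, -556.713, 231.299] pointing down, gripper open.
Joint ranges: [-2.91, 2.91], [-0.94, 2.29], [0.18, 2.7], [-1.29, 4.43], [0.17, 2.64], [-3, 3]. Speed limits (rad/s): [2.57, 2.57, 3.14, 3.14, 3.14, 3.14].

### API

Orientations are given as a rotation vector (axis times angle).
In Python, from plant import bot gives the robot as it stands. The module is installed in compiled form; this text tells all that it offers. Calls block until the motion is done:
- bot.goto(position, orientation): joint-space move of the TCP to a pose.
- bot.move_straight(position, ori=None, velocity=150): straight line of the TCP; ori=None keeps the orientation; velocity is the mean speed in mm/s.
- bot.goto_joints(angles): joint-space move.
- bot.set_gripper(opening, force=None): finger opening in mm; force is the grip in N (None keeps the last); returns when the fingers have stopped.
- bot.sleep(seconds).
- bot.inverse_kinematics(position, orientation): joint angles nearest the present ones, or None.
- bot.sense(): the state.
- bot.grab_frame(name): name is "scene" or "top"; returns a dict with "frame" (384x512x3 uint8, blue, green, red), "depth" (384x512 float32, mm along the optical axis (not along the pixel's ray), 0 where there is no reading), "mtx" (3x3 intrinsics, pixels), "dist" ([k1, k2, p1, p2, k3] as OpenCV has them; the pictures are not rectified), "R" (3x3) and "t" (3): a world point X has camera coordinates R X + t. Camera axes: x right, y down, z forward; pixel columns grow to the right and rows downward; lengths in mm; the calibration is good to about 2 mm. A picture is of the moment at which its call begins.
A pose or a line that the arm cannot do raises bot.Unreachable and nothing moves.
- bot.close_job(): hands the job in, once; it reports no verdict.
Trained networks look in a picture, given as the dict that the camera call returned (one of the last four; its "shot" number tells which), for a name from the list of things; names that differ only in an ending like _2 or _b are one class to them, and where a whole thing is asked for, a point or a joint stands for the part that bears it (a point fixed in the world has none). Each returns a list of dicts, best first, with "confidence" (0 to 1); they miss things now and then, are a little off and sometimes report something else, mostly with a low value. They report only what shows in the picture. A call takes as long as a camera call. They do not tell look-alikes from the thing itself.
- bot.find_in(picture, thing): "rect" ([left, top, width, height] in pixels, round what is visible of it).
- bot.place_of(picture, thing): "uv" ([column, row] in pixels: a listed point, or the origin of a listed thing).
The state is a dict: "time_s": time; "joint_pos": joint angles; "qvel": joint speeds; "joint_torque": joint torques, N m; "tool_pos": TCP position; "orientation": TCP orientation; "wrist_force": force on the tool from outside, world axes, zero at the start; "moment": the same for the moment, N m; "grip_width": finger opening in mm.
Only numpy, scipy, OpenCV 4.12 (cv2) and the standard library are available. Lean on these libraries where they do the work, as an engineer would, in place of code of your own. Each camera call takes 0.05 s, during which the arm holds its last target.

### The job

One of the three card boxes behind the marker rail is empty. Push the hinged flag in front of that box right over its hinge with the fingertips, gently and without flinging it, until it lies fully flat on the far side with its disc face up, so that the box is marked for refilling. Leave the other two flags and all three boxes as they are.

Things in the scene. Friction and masses are not known exactly. Their poses are not given: they have to be found in the camera images.
- marker_rail: fixed wooden rail on the table, 70 x 330 x 12 mm, with four slim aluminium posts carrying three hinged flags in a row. Origin: centre of its underside on the table. Its +x axis points horizontally away from the robot, towards the boxes; +y runs along the row to the left flag; z up. The hinge line runs along its y axis, 85 mm above the table; the posts reach 94 mm and stand midway between the flags and at the row's ends
- flag_left (a joint): hinge angle (rad) of the left flag (seen from the robot): 0 = lying level on the robot's side of the hinge with its plain face up, pi/2 = standing upright, pi = lying level on the boxes' side with the face bearing a round aluminium disc up; 0 and pi are hard stops. The hinge is stiff: the flag stays at any angle where it is left; about 1 N at its free edge turns it
- flag_left_hinge (a point): point on the hinge line at the middle of the left flag's width, 85 mm above the table; fixed to the rail
- flag_left_edge (a point): middle of the free edge of the left flag, a plywood plate 5 mm thick, 74 mm wide along the hinge, its free edge 62 mm from the hinge line. It starts on the robot's side, level or tipped up by at most 0.3 rad; at level there is 70 mm of clear space under the overhanging part, which begins 25 mm from the hinge line (stop pins lie nearer)
- flag_middle (a joint): hinge angle (rad) of the middle flag (seen from the robot): 0 = lying level on the robot's side of the hinge with its plain face up, pi/2 = standing upright, pi = lying level on the boxes' side with the face bearing a round aluminium disc up; 0 and pi are hard stops. The hinge is stiff: the flag stays at any angle where it is left; about 1 N at its free edge turns it
- flag_middle_hinge (a point): point on the hinge line at the middle of the middle flag's width, 85 mm above the table; fixed to the rail
- flag_middle_edge (a point): middle of the free edge of the middle flag, a plywood plate 5 mm thick, 74 mm wide along the hinge, its free edge 62 mm from the hinge line. It starts on the robot's side, level or tipped up by at most 0.3 rad; at level there is 70 mm of clear space under the overhanging part, which begins 25 mm from the hinge line (stop pins lie nearer)
- flag_right (a joint): hinge angle (rad) of the right flag (seen from the robot): 0 = lying level on the robot's side of the hinge with its plain face up, pi/2 = standing upright, pi = lying level on the boxes' side with the face bearing a round aluminium disc up; 0 and pi are hard stops. The hinge is stiff: the flag stays at any angle where it is left; about 1 N at its free edge turns it
- flag_right_hinge (a point): point on the hinge line at the middle of the right flag's width, 85 mm above the table; fixed to the rail
- flag_right_edge (a point): middle of the free edge of the right flag, a plywood plate 5 mm thick, 74 mm wide along the hinge, its free edge 62 mm from the hinge line. It starts on the robot's side, level or tipped up by at most 0.3 rad; at level there is 70 mm of clear space under the overhanging part, which begins 25 mm from the hinge line (stop pins lie nearer)
- empty_box: the empty one of three loose open card boxes, 65 x 65 mm, 56 mm high, standing behind the rail, one behind each flag, their centres 130 to 140 mm beyond the hinge line. Origin: centre of its underside
- full_box_a: loose card box filled with silvery findings, 65 x 65 mm, 67 mm high, behind another flag. Origin: centre of its underside
- full_box_b: loose card box filled with silvery findings, 65 x 65 mm, 64 mm high, behind the third flag. Origin: centre of its underside
Things that resemble listed ones, but are neither listed nor needed, are in the scene too. Leave any purple look-alike of the empty_box alone.

How it is judged (in metres and radians):
At the end, for the whole second after the job is handed in: The flag in front of the empty box lies on the boxes' side within 0.17 rad of level (joint above 2.97 rad) and at rest; the free edges of the other two flags and all three boxes are within 15 mm of where they started (((y of empty_box in the frame of marker_rail between 0.055 and 0.145 m and value of joint flag_left above 2.97 rad and velocity of joint flag_left below 0.1 rad/s and distance of each of flag_middle_edge, flag_right_edge from where it was at the start of the episode below 0.015 m) or (y of empty_box in the frame of marker_rail between -0.045 and 0.045 m and value of joint flag_middle above 2.97 rad and velocity of joint flag_middle below 0.1 rad/s and distance of each of flag_left_edge, flag_right_edge from where it was at the start of the episode below 0.015 m) or (y of empty_box in the frame of marker_rail between -0.145 and -0.055 m and value of joint flag_right above 2.97 rad and velocity of joint flag_right below 0.1 rad/s and distance of each of flag_left_edge, flag_middle_edge from where it was at the start of the episode below 0.015 m)) and distance of each of empty_box, full_box_a, full_box_b from where it was at the start of the episode below 0.015 m and linear speed of each of empty_box, full_box_a, full_box_b below 0.02 m/s); the robot touches nothing.
It fails at once if a flag other than the one before the empty box is moved (free edge more than 15 mm) ((y of empty_box in the frame of marker_rail between 0.055 and 0.145 m and distance of any of flag_middle_edge, flag_right_edge from where it was at the start of the episode above 0.015 m) or (y of empty_box in the frame of marker_rail between -0.045 and 0.045 m and distance of any of flag_left_edge, flag_right_edge from where it was at the start of the episode above 0.015 m) or (y of empty_box in the frame of marker_rail between -0.145 and -0.055 m and distance of any of flag_left_edge, flag_middle_edge from where it was at the start of the episode above 0.015 m)).
It fails at once if a box is pushed, lifted or carried (more than 15 mm) or tipped (distance of any of empty_box, full_box_a, full_box_b from where it was at the start of the episode above 0.015 m or angle between any of empty_box, full_box_a, full_box_b's own z axis and vertical above 0.3 rad).
It fails at once if a flag is flung (faster than 8 rad/s) (velocity of joint any of flag_left, flag_middle, flag_right above 8 rad/s).
It fails at once if the rail or a flag is pushed hard (more than 25 N) (contact force between any of the arm, the fingers and marker_rail above 25 N).
It also fails if it takes over 40 s, if anything falls off the work surface, if the arm or the gripper's body presses on something with over 40 N, if the wrist force passes 120 N, or if a joint passes its speed limit or range.

## Working session

There is one attempt and no reset: what is moved stays moved. The work goes in short steps, each a Python script; the robot and the scene stay as the last script left them, time stands still between calls to the robot, and variables do not carry over. Pictures are saved under pics/ and viewed, and the job is handed in when it is done.

```bash
mkdir -p pics; ls
cat > h.py <<'E'
import numpy as np,cv2
from plant import bot
def save(p,n): cv2.imwrite('pics/'+n,p['frame'])
def world(p,u,v,depth=None):
    d=p['depth']; r=int(round(v));c=int(round(u))
    if depth is None:
        w=d[max(r-1,0):r+2,max(c-1,0):c+2]; w=w[w>0]
        if w.size==0: return None
        depth=np.median(w)
    xy=cv2.undistortPoints(np.array([[[u,v]]],float),p['mtx'],np.array(p['dist'],float))[0,0]
    X=np.array([xy[0],xy[1],1])*depth
    return np.array(p['R']).T@(X-np.array(p['t']))
def onz(p,u,v,z):
    xy=cv2.undistortPoints(np.array([[[u,v]]],float),p['mtx'],np.array(p['dist'],float))[0,0]
    R=np.array(p['R']);t=np.array(p['t'])
    d=R.T@np.array([xy[0],xy[1],1]);c=-R.T@t
    return c+d*(z-c[2])/d[2]
def proj(p,X):
    X=np.array(X,float).reshape(-1,3)
    rv,_=cv2.Rodrigues(np.array(p['R']))
    return cv2.projectPoints(X,rv,np.array(p['t'],float),p['mtx'],np.array(p['dist'],float))[0].reshape(-1,2)
E
python3 - <<'E'
from h import *
for n in ['scene','top']:
    p=bot.grab_frame(n); save(p,n+'0.png')
    print(n, 'cam',-np.array(p['R']).T@np.array(p['t']))
    for k in ['marker_rail','flag_left','flag_middle','flag_right','empty_box','full_box_a']:
        print(k,[( [round(float(x)) for x in q['rect']],round(q['confidence'],2)) for q in bot.find_in(p,k)][:4])
    for k in ['marker_rail','flag_left_hinge','flag_middle_hinge','flag_right_hinge','flag_left_edge','flag_middle_edge','flag_right_edge','empty_box','full_box_a']:
        for q in bot.place_of(p,k)[:3]:
            u,v=q['uv']; w=world(p,u,v); print(k,np.round([u,v]),round(q['confidence'],2),None if w is None else np.round(w))
print(bot.sense())
E
```

```text
pics
scene cam [262.43631153 937.78068271 981.19755644]
marker_rail [([237, 134, 74, 122], 0.98)]
flag_left [([274, 193, 37, 34], 0.59)]
flag_middle [([261, 167, 33, 23], 0.58)]
flag_right [([249, 129, 30, 30], 0.73)]
empty_box [([265, 117, 29, 29], 0.98), ([198, 188, 35, 40], 0.96), ([231, 267, 39, 38], 0.74)]
full_box_a [([206, 220, 40, 45], 0.67), ([191, 161, 31, 36], 0.6), ([249, 132, 32, 30], 0.56)]
marker_rail [261. 201.] 0.76 [544. 277.  11.]
flag_left_hinge [277. 213.] 0.78 [474. 345.  86.]
flag_middle_hinge [262. 185.] 0.84 [562. 230.  14.]
flag_middle_hinge [255. 149.] 0.55 [604. 185.  91.]
flag_right_hinge [255. 150.] 0.94 [602. 189.  92.]
flag_left_edge [299. 201.] 0.56 [437. 301. 103.]
flag_middle_edge [274. 141.] 0.58 [565. 149. 105.]
flag_middle_edge [286. 174.] 0.56 [498. 233.  98.]
flag_right_edge [254. 148.] 0.39 [609. 183.  92.]
empty_box [279. 140.] 0.85 [580.  72.  32.]
empty_box [249. 296.] 0.65 [451. 548.  54.]
full_box_a [207. 184.] 0.95 [684. 307.  42.]
full_box_a [226. 245.] 0.67 [554. 456.  55.]
top cam [506.34201068 268.60859074 942.90422802]
marker_rail [
[... 1044 characters left out ...]
 [261. 136.] 0.65 [693. 285.  62.]
{'time_s': 1.6, 'joint_pos': array([-1.52807153e+00,  1.58388717e-01,  1.59700920e+00, -2.07134115e-05,
        1.38621775e+00, -2.10143857e-01]), 'qvel': array([-0.00046562, -0.00048017, -0.00336533, -0.00025899, -0.00069019,
        0.00086857]), 'joint_torque': array([ 9.43521045e-04, -3.96006668e+01, -3.31694698e+01, -2.76919991e-04,
        5.31349797e-04, -4.28539295e-06]), 'tool_pos': array([ 143.80269462, -556.70062713,  231.30087388]), 'orientation': array([ 1.02093007,  1.31829728, -1.02092266]), 'wrist_force': array([-0.0029381 ,  0.08379953, -0.22440727]), 'moment': array([ 0.00464724,  0.03717329, -0.03850507]), 'grip_width': 85.38929350908026}
```

Run:
```python
import cv2
a=cv2.imread('pics/top0.png')[90:310,110:410]; cv2.imwrite('pics/t1.png',cv2.resize(a,None,fx=2.6,fy=2.6,interpolation=2))
a=cv2.imread('pics/scene0.png')[90:320,160:340]; cv2.imwrite('pics/s1.png',cv2.resize(a,None,fx=2.6,fy=2.6,interpolation=2))
```

```text
(no output)
```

View pics/t1.png

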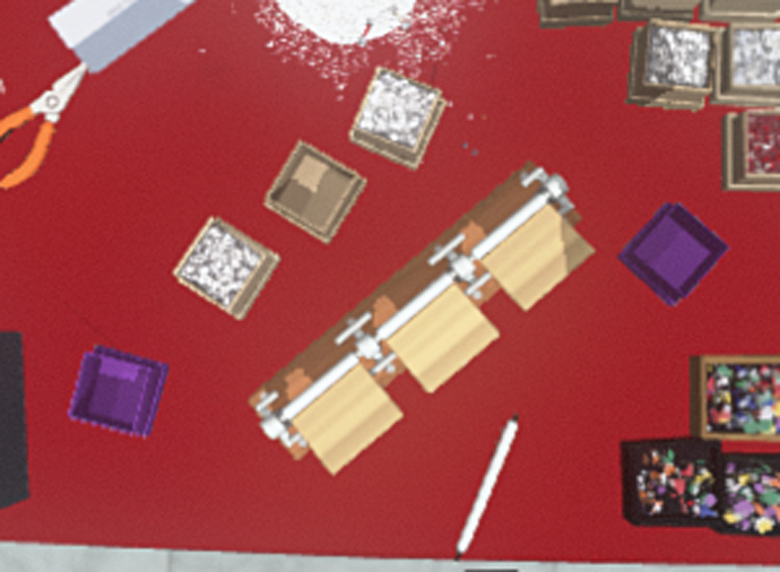

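View pics/s1.png

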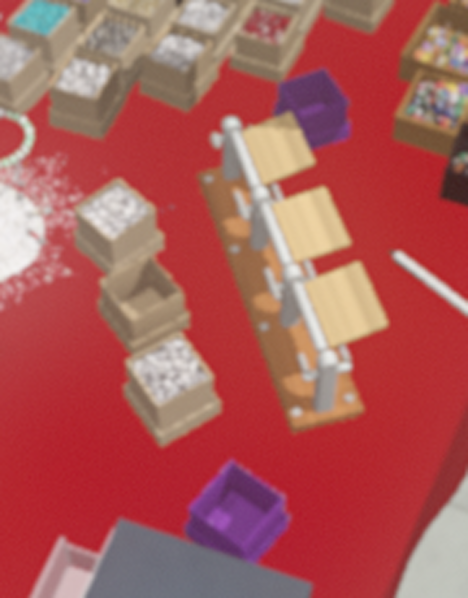

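View pics/scene0.png

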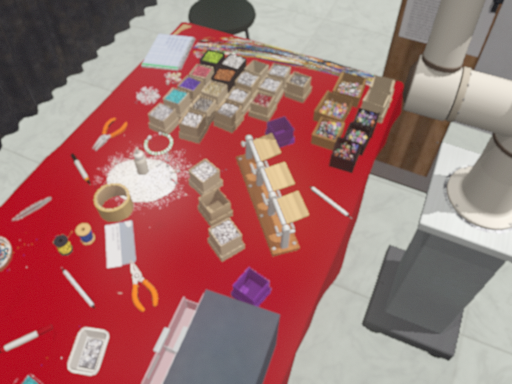

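The empty box is the middle one of the row behind the rail, at top (231,163). Full ones sit at (195,193) and (263,135), and the purple look-alikes at (366,186) and (156,239) are out of the row. So it should be the middle flag; next I measure the rail and the flag angles.

Run:
```python
from h import *
p=bot.grab_frame('top'); s=bot.grab_frame('scene')
a=p['frame'][120:205,170:300]; cv2.imwrite('pics/boxes.png',cv2.resize(a,None,fx=6,fy=6,interpolation=2))
# post tops
L=onz(p,214.6,254.6,94);R=onz(p,323.5,162,94);print('posts',L,R,np.linalg.norm(L-R))
m1=onz(p,(370/2.6)+110,(347/2.6)+90,94);m2=onz(p,(462/2.6)+110,(266/2.6)+90,94);print(m1,m2,(m1+m2)/2,(L+R)/2,np.linalg.norm(m1-m2))
# cloud
for nm,q in [('top',p),('scene',s)]:
    d=q['depth'];vv,uu=np.nonzero(d>0)
    xy=cv2.undistortPoints(np.stack([uu,vv],1).astype(float)[:,None],q['mtx'],np.array(q['dist'],float))[:,0]
    X=np.c_[xy,np.ones(len(xy))]*d[vv,uu][:,None]
    W=(X-np.array(q['t']))@np.array(q['R'])
    y=(L-R)[:2];y/=np.linalg.norm(y);x=np.array([y[1],-y[0]])
    c=((L+R)/2)[:2]
    rx=(W[:,:2]-c)@x; ry=(W[:,:2]-c)@y
    print(nm,'x',x,'c',c)
    for k,o in [('L',100),('M',0),('R',-100)]:
        m=(abs(ry-o)<30)&(rx>-56)&(rx<-14)&(W[:,2]>78)
        A=np.c_[rx[m],ry[m]-o,np.ones(m.sum())]; f=np.linalg.lstsq(A,W[m,2],rcond=None)[0]
        mm=(abs(ry-o)<50)&(rx>90)&(rx<175)&(W[:,2]>35)
        me=(abs(ry-o)<45)&(W[:,2]>78)&(rx<-12)
        print(k,m.sum(),'plane',np.round(f,3),'tilt',round(-np.arctan(f[0]),3),'z0',f[2],'yrange',np.percentile(ry[me],[2,98]),'minx',np.percentile(rx[me],2),'box',mm.sum(),rx[mm].mean(),ry[mm].mean(),W[mm,2].max())
    m=(abs(ry)<165)&(abs(rx)<8)&(W[:,2]>80); print('bar fit',np.polyfit(ry[m],rx[m],1),np.median(W[m,2]))
```

```text
posts [435.90071754 375.38156099  94.        ] [635.09489428 152.63592365  94.        ] 298.82091459759965
[502.69501198 298.58024173  94.        ] [569.54357452 226.36315124  94.        ] [536.11929325 262.47169648  94.        ] [535.49780591 264.00874232  94.        ] 98.40751227695787
top x [0.74541515 0.66660052] c [535.49780591 264.00874232]
L 589 plane [-2.3100e-01 -3.0000e-03  8.8647e+01] tilt 0.227 z0 88.6470745171679 yrange [ 62.2805263  135.03090162] minx -58.025578048356635 box 719 132.78529895088897 100.36268753373274 70.12257889413571
M 579 plane [-1.5400e-01  2.0000e-03  8.8238e+01] tilt 0.153 z0 88.23757870532523 yrange [-42.85427697  36.44994299] minx -366.51266380681903 box 180 137.509319576362 -2.793162415938657 60.10864557598205
R 586 plane [-2.8200e-01  4.0000e-03  8.8596e+01] tilt 0.275 z0 88.59625077802376 yrange [-136.68312167  -56.17121223] minx -392.7886375665887 box 739 137.2800630248079 -97.4423308028519 65.94562829026141
bar fit [ 0.00126347 -0.408855  ] 90.27258022404791
scene x [0.74541515 0.66660052] c [535.49780591 264.00874232]
L 397 plane [-2.2700e-01  6.0000e-03  8.9471e+01] tilt 0.224 z0 89.47068602554258 yrange [ 57.28340733 142.65290338] minx -518.4588749720648 box 703 136.17241150666607 106.05277750748098 70.64488233786507
M 332 plane [-1.6400e-01 -1.8000e-02  8.8598e+01] tilt 0.162 z0 88.59848843672788 yrange [-29.05807427  43.49627101] minx -428.9872860122358 box 351 136.3257026104936 -0.6503027003259959 61.47811459642222
R 304 plane [-3.0900e-01  5.0000e-03  8.8605e+01] tilt 0.3 z0 88.6049122909402 yrange [-136.8448958   -62.96348816] minx -56.68217022858953 box 569 139.2725025165308 -92.20894588476948 68.93215264945499
bar fit [0.0025985  0.51084564] 90.70187697297047
```

View pics/boxes.png

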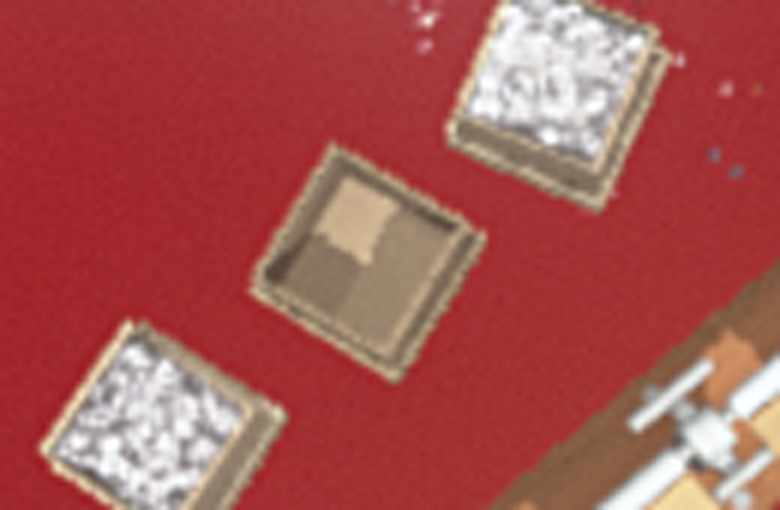

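The crop confirms it: the middle box is bare inside and lies at rail (≈137, ≈−2), so the middle flag is the target. It is tipped 0.155 rad. Plane heights of 88 mm and post spacing of 98 mm both match the given sizes. Next I plan the path and check IK.

```bash
cat > plan.py <<'E'
from h import *
from scipy.spatial.transform import Rotation as Ro
c=np.array([535.8,263.2]); ex=np.array([.7454,.6666,0]);ex/=np.linalg.norm(ex); ey=np.array([-ex[1],ex[0],0]); ez=np.array([0,0,1.])
def W(x,z,y=0): return np.array([c[0],c[1],0])+x*ex+y*ey+z*ez
def ori(phi,s=1):
    d=np.cos(phi)*ex-np.sin(phi)*ez; zt=s*ey; yt=np.cross(zt,d)
    return Ro.from_matrix(np.c_[d,yt,zt]).as_rotvec()
H=11.
def tcp(th,phi,r,gap=0):
    f=np.array([-np.cos(th),np.sin(th)]); n=np.array([-np.sin(th),-np.cos(th)])
    cp=np.array([0,85])+r*f+n*(2.5+gap)
    d=np.array([np.cos(phi),-np.sin(phi)]); w=np.array([np.sin(phi),np.cos(phi)])
    # corner (of tip face) deepest toward flag
    best=max([w*H,-w*H],key=lambda k:-n@k)
    # blend across when face is parallel
    return cp-best
def phi_of(th): return np.deg2rad(np.interp(np.rad2deg(th),[0,25,90,180],[18,20,38,58]))
E
python3 - <<'E'
from plan import *
for s in (1,-1):
    print(s)
    q=None
    for th in np.deg2rad([0,20,40,60,80,100,120,140,160,180]):
        ph=phi_of(th); x,z=tcp(th,ph,45)
        r=bot.inverse_kinematics(W(x,z),ori(ph,s))
        print(round(np.rad2deg(th)),round(np.rad2deg(ph)),np.round([x,z]),None if r is None else np.round(r,2))
    for x,z,ph in [(-150,55,18),(-150,200,18),(-100,55,18)]:
        r=bot.inverse_kinematics(W(x,z),ori(np.deg2rad(ph),s));print(x,z,None if r is None else np.round(r,2))
E
```

```text
1
0 18 [-48.  72.] [-0.3   0.3   2.47  1.97  1.09  1.94]
20 20 [-47.  88.] [-0.29  0.2   2.48  1.92  1.02  2.03]
40 24 [-41. 102.] [-0.24  0.06  2.48  1.83  0.89  2.21]
60 30 [-30. 113.] [-0.17 -0.03  2.44  1.68  0.76  2.44]
80 35 [-17. 120.] [-0.1  -0.06  2.37  1.49  0.65  2.68]
100 40 [ -2. 121.] [-0.04 -0.04  2.3   1.29  0.58  2.92]
120 45 [ 13. 117.] None
140 49 [ 41. 123.] [ 0.09  0.07  2.1   0.86  0.54 -2.87]
160 54 [ 50. 109.] [ 0.12  0.13  2.03  0.7   0.55 -2.7 ]
180 58 [54. 93.] [ 0.15  0.19  1.96  0.56  0.58 -2.55]
-150 55 [-0.75  0.29  2.64  1.59  1.25  1.79]
-150 200 None
-100 55 [-0.5   0.33  2.55  1.82  1.18  1.84]
-1
0 18 [-48.  72.] [-0.3   0.3   2.47  1.97  1.09 -1.21]
20 20 [-47.  88.] [-0.29  0.2   2.48  1.92  1.02 -1.11]
40 24 [-41. 102.] [-0.24  0.06  2.48  1.83  0.89 -0.93]
60 30 [-30. 113.] [-0.17 -0.03  2.44  1.68  0.76 -0.7 ]
80 35 [-17. 120.] [-0.1  -0.06  2.37  1.49  0.65 -0.46]
100 40 [ -2. 121.] [-0.04 -0.04  2.3   1.29  0.58 -0.22]
120 45 [ 13. 117.] [ 0.02  0.    2.22  1.1   0.55 -0.01]
140 49 [ 41. 123.] [0.09 0.07 2.1  0.86 0.54 0.27]
160 54 [ 50. 109.] [0.12 0.13 2.03 0.7  0.55 0.44]
180 58 [54. 93.] [0.15 0.19 1.96 0.56 0.58 0.59]
-150 55 [-0.75  0.29  2.64  1.59  1.25 -1.35]
-150 200 None
-100 55 [-0.5   0.33  2.55  1.82  1.18 -1.3 ]
```

```bash
cat >> plan.py <<'E'
def tcp(th,phi,r,gap=0):
    f=np.array([-np.cos(th),np.sin(th)]); n=np.array([-np.sin(th),-np.cos(th)])
    w=np.array([np.sin(phi),np.cos(phi)])
    return np.array([0,85])+r*f+n*(2.5+gap+H*abs(w@n))
E
python3 - <<'E'
from plan import *
W_=[]
for nm in ('top','scene'):
    q=bot.grab_frame(nm);d=q['depth'];vv,uu=np.nonzero(d>0)
    xy=cv2.undistortPoints(np.stack([uu,vv],1).astype(float)[:,None],q['mtx'],np.array(q['dist'],float))[:,0]
    X=np.c_[xy,np.ones(len(xy))]*d[vv,uu][:,None]
    W_.append((X-np.array(q['t']))@np.array(q['R']))
W_=np.vstack(W_)
rx=(W_-W(0,0))@ex; ry=(W_-W(0,0))@ey
for x0 in range(-400,-60,40):
    print(x0,[ (int(W_[m,2].max()) if m.any() else None) for y0 in range(-200,240,40) for m in [(rx>=x0)&(rx<x0+40)&(ry>=y0)&(ry<y0+40)&(W_[:,2]>-400)]])
for x,z,ph in [(-150,200,60),(-150,200,40),(-120,200,60),(-120,120,40),(-110,62,18),(-47,62,18),(48,130,58),(0,200,58)]:
    r=bot.inverse_kinematics(W(x,z),ori(np.deg2rad(ph),-1));print(x,z,ph,None if r is None else np.round(r,2))
for th in np.deg2rad(range(0,181,15)):
    ph=phi_of(th); x,z=tcp(th,ph,np.interp(th,[0,np.pi],[43,48]))
    r=bot.inverse_kinematics(W(x,z),ori(ph,-1)); print(round(np.rad2deg(th)),np.round([x,z]),None if r is None else np.round(r,2))
print(bot.sense()['time_s'])
E
```

```text
-400 [45, 45, 6, 357, 515, 528, 427, 339, 4, 4, 4]
-360 [44, 45, 45, 337, 413, 425, 353, None, None, 4, None]
-320 [48, 45, 50, 51, 6, 335, None, None, None, None, None]
-280 [45, 48, 50, 48, 52, 5, 2, None, None, None, None]
-240 [45, 45, 50, 50, 47, 6, 6, 5, -117, None, None]
-200 [43, 44, 9, 9, 8, 5, 13, 11, 9, -64, None]
-160 [60, 10, 8, 7, 10, 14, 12, 6, 6, 6, -40]
-120 [58, 8, 10, 6, 7, 6, 8, 7, 7, 5, 6]
-80 [60, 106, 108, 108, 102, 101, 104, 104, 105, 6, 7]
-150 200 60 [-0.19 -0.55  2.35  0.47  1.06  0.47]
-150 200 40 [-0.47 -0.78  2.6   0.91  1.13  0.04]
-120 200 60 [-0.12 -0.45  2.28  0.46  1.    0.53]
-120 120 40 [-0.35 -0.41  2.59  1.13  0.85 -0.26]
-110 62 18 [-0.55  0.28  2.58  1.77  1.19 -1.28]
-47 62 18 [-0.3   0.34  2.45  1.99  1.1  -1.24]
48 130 58 [0.15 0.11 1.97 0.5  0.65 0.65]
0 200 58 [ 0.08 -0.12  2.04  0.45  0.81  0.68]
0 [-43.  72.] [-0.28  0.3   2.46  1.98  1.08 -1.2 ]
15 [-45.  83.] [-0.29  0.23  2.48  1.94  1.04 -1.14]
30 [-45.  95.] [-0.27  0.13  2.49  1.88  0.97 -1.04]
45 [-40. 107.] [-0.23  0.02  2.48  1.78  0.86 -0.87]
60 [-33. 118.] [-0.18 -0.05  2.45  1.65  0.76 -0.68]
75 [-22. 126.] [-0.12 -0.08  2.4   1.51  0.68 -0.49]
90 [ -9. 130.] [-0.07 -0.08  2.33  1.34  0.62 -0.28]
105 [  5. 131.] [-0.02 -0.05  2.27  1.2   0.58 -0.12]
120 [ 19. 128.] [ 0.03 -0.01  2.2   1.06  0.55  0.04]
135 [ 31. 120.] [0.07 0.04 2.14 0.93 0.54 0.19]
150 [ 39. 112.] [0.1  0.09 2.08 0.8  0.54 0.33]
165 [ 44. 103.] [0.12 0.13 2.03 0.67 0.56 0.46]
180 [48. 93.] [0.15 0.17 1.98 0.56 0.58 0.58]
1.8
```

```bash
cat >> plan.py <<'E'
def phi_of(th): return np.deg2rad(np.interp(np.rad2deg(th),[0,30,90,180],[26,26,40,58]))
E
python3 - <<'E'
from plan import *
bot.set_gripper(0)
D=np.deg2rad
bot.goto(W(-120,200),ori(D(60),-1))
s=bot.sense();print(s['time_s'],s['wrist_force'],s['grip_width'])
bot.goto(W(-115,90),ori(D(32),-1))
bot.move_straight(W(-110,60),ori(D(26),-1),velocity=100)
s=bot.sense();print(s['time_s'],s['tool_pos'],W(-110,60),s['wrist_force'])
p=bot.grab_frame('scene');cv2.imwrite('pics/a1.png',cv2.resize(p['frame'][70:330,160:460],None,fx=2.3,fy=2.3,interpolation=2))
E
```

```text
5.3583 [-0.00097956  0.42507534 -0.06214923] -0.15714162262629308
6.95 [454.14659311 189.86896815  60.15252954] [453.80504557 189.87314647  60.        ] [ 0.57820133 -0.26832372  0.67466146]
```

View pics/a1.png

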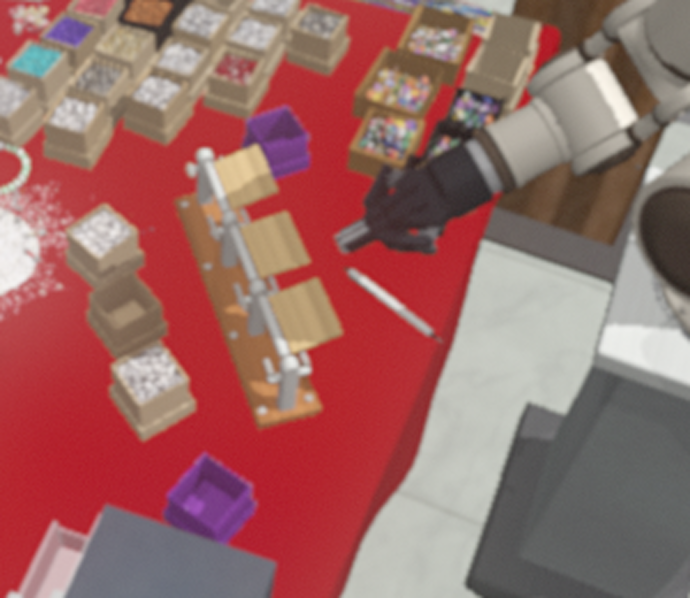

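The shut fingers at crop (345,240) are in line with the middle flag at (275,245). Going under it and lifting.

Run:
```python
from plan import *
D=np.deg2rad
bot.move_straight(W(-46,60),ori(D(26),-1),velocity=80)
s=bot.sense();print(s['time_s'],s['wrist_force'])
for a in [15,30,45,60,75,90]:
    th=D(a);x,z=tcp(th,phi_of(th),np.interp(th,[0,np.pi],[43,48]))
    bot.move_straight(W(x,z),ori(phi_of(th),-1),velocity=50)
    s=bot.sense();print(a,s['time_s'],np.round(s['tool_pos']-W(x,z),1),np.round(s['wrist_force'],1))
    if np.linalg.norm(s['wrist_force'])>12: break
p=bot.grab_frame('scene');cv2.imwrite('pics/a2.png',cv2.resize(p['frame'][70:330,160:460],None,fx=2.3,fy=2.3,interpolation=2))
```

```text
7.95 [-0.06233281  0.0448304  -0.55926549]
15 8.5667 [ 0.  -0.2  0. ] [ 0.4  0.6 -0.4]
30 8.9583 [ 0.1 -0.   0. ] [ 0.   0.5 -0.2]
45 9.3583 [0.  0.1 0.1] [-0.9  0.3  1. ]
60 9.7667 [-0.4  0.1 -0.6] [ 0.7  0.3 -0.9]
75 10.1833 [-0.6  0.  -0.8] [-0.3 -0.1  0.1]
90 10.6083 [-0.6 -0.  -0.8] [-0.3 -0.1 -0.7]
```

View pics/a2.png

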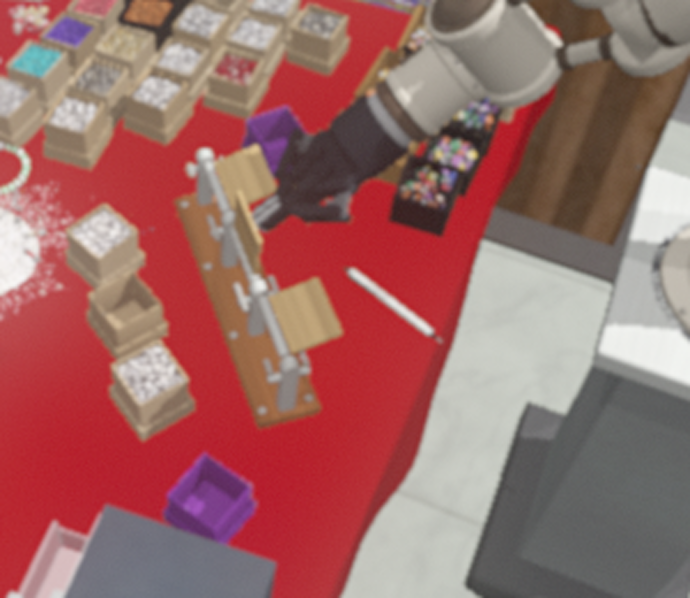

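The middle flag stands nearly upright at crop (250,230) and the neighbours look unchanged. I'll continue over, then press down with the force watched.

Run:
```python
from plan import *
D=np.deg2rad
def go(a,v,dz=0):
    th=D(a);x,z=tcp(th,phi_of(th),np.interp(th,[0,np.pi],[43,48]))
    bot.move_straight(W(x,z+dz),ori(phi_of(th),-1),velocity=v)
    s=bot.sense();print(a,dz,round(s['time_s'],2),np.round(s['tool_pos']-W(x,z+dz),1),np.round(s['wrist_force'],1)); return s
for a in [105,120,135,150,160,170,176]:
    s=go(a,45)
    if np.linalg.norm(s['wrist_force'])>12: break
else:
    for dz in [0,-1,-2,-3]:
        s=go(180,15,dz)
        if s['wrist_force'][2]>4: break
p=bot.grab_frame('scene');cv2.imwrite('pics/a3.png',cv2.resize(p['frame'][70:330,160:460],None,fx=2.3,fy=2.3,interpolation=2))
```

```text
105 0 11.12 [-0.5 -0.1 -0.5] [-0.   0.6 -0.7]
120 0 11.59 [-0.5 -0.1 -0.4] [ 0.  -0.7 -0.5]
135 0 12.07 [-0.4 -0.1 -0.3] [-0.3 -0.2 -0.5]
150 0 12.47 [-0.3 -0.1 -0.1] [-0.3 -0.6  0.4]
160 0 12.78 [-0.2 -0.  -0. ] [ 0.2  0.1 -1.3]
170 0 13.08 [-0.2  0.  -0. ] [-0.1 -0.3  0.8]
176 0 13.33 [-0.2 -0.   0. ] [-0.2 -0.3 -0.8]
180 0 13.68 [-0.  0. -0.] [ 0.  -0.3  0. ]
180 -1 13.93 [-0.  0. -0.] [-0.2  0.7  0.4]
180 -2 14.18 [0.2 0.  0.3] [-0.8  0.5  1.9]
180 -3 14.43 [0.3 0.1 0.9] [-5.1 -3.2  8.1]
```

View pics/a3.png

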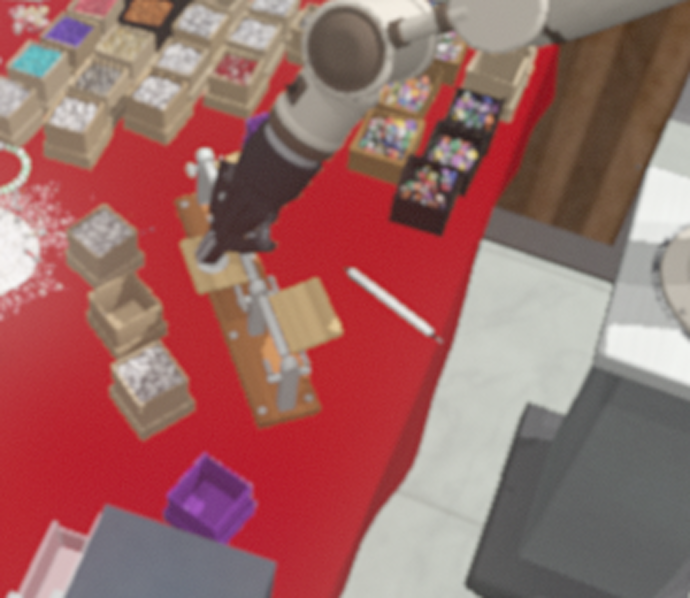

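Stop contact was felt (8 N), and the flag lies on the boxes' side at crop (215,265). Lifting straight up, backing off and checking.

Run:
```python
from plan import *
D=np.deg2rad
bot.move_straight(W(46,160),None,velocity=80)
bot.move_straight(W(-60,230),None,velocity=150)
q=[-1.0,-.2,2.0,.4,1.0,.4]
bot.goto_joints([-1.528,0.158,1.597,0,1.386,-0.21])
bot.sleep(.5)
s=bot.sense();print(s['time_s'],np.round(s['wrist_force'],1))
ims=[]
for nm in ('top','scene'):
    q=bot.grab_frame(nm); ims.append(q['frame'])
    d=q['depth'];vv,uu=np.nonzero(d>0)
    xy=cv2.undistortPoints(np.stack([uu,vv],1).astype(float)[:,None],q['mtx'],np.array(q['dist'],float))[:,0]
    X=np.c_[xy,np.ones(len(xy))]*d[vv,uu][:,None]
    P=(X-np.array(q['t']))@np.array(q['R'])
    rx=(P-W(0,0))@ex; ry=(P-W(0,0))@ey
    for k,o,sg in [('L',100,-1),('M',0,1),('R',-100,-1)]:
        m=(abs(ry-o)<30)&(sg*rx<56)&(sg*rx>14)&(P[:,2]>78)
        f=np.linalg.lstsq(np.c_[rx[m],ry[m]-o,np.ones(m.sum())],P[m,2],rcond=None)[0]
        mm=(abs(ry-o)<50)&(rx>90)&(rx<175)&(P[:,2]>35)
        print(nm,k,m.sum(),np.round(f,3),'box',rx[mm].mean(),ry[mm].mean())
cv2.imwrite('pics/f.png',cv2.resize(ims[0][90:310,110:410],None,fx=2.6,fy=2.6,interpolation=2))
```

```text
19.9667 [-0.6 -0.6  0.2]
top L 590 [-2.3300e-01  4.0000e-03  8.8633e+01] box 133.0809635685849 101.14377899663677
top M 564 [-1.0000e-03 -1.0000e-03  8.8422e+01] box 138.6948757317834 -1.71784700417294
top R 583 [-0.287 -0.    88.51 ] box 137.61955742949453 -96.62231100835581
scene L 393 [-2.4700e-01 -5.0000e-03  8.8769e+01] box 136.37453640801442 106.73592678003864
scene M 320 [ 4.0000e-03 -7.0000e-03  8.8816e+01] box 136.5842068351747 1.0560075392938417
scene R 295 [-2.8600e-01 -6.0000e-03  8.9524e+01] box 139.59548343571518 -91.28026191854092
```

View pics/f.png

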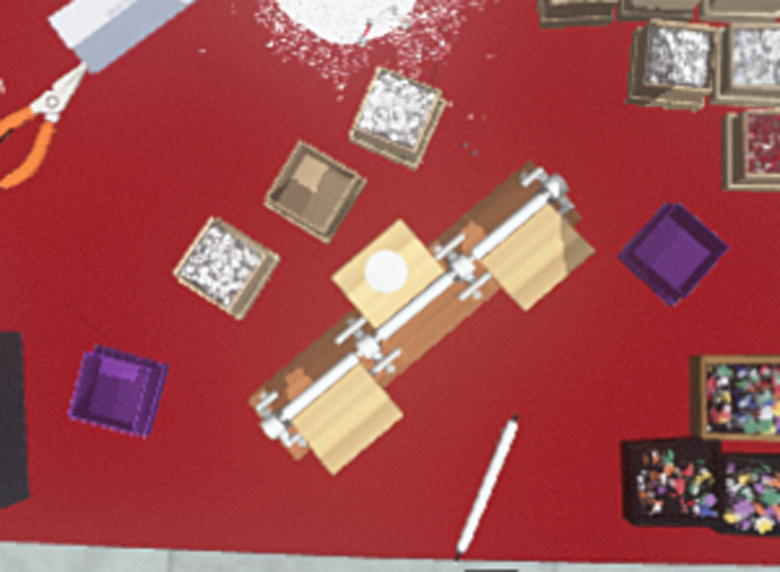

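The middle flag lies level with its disc up at crop (387,272). The other flags and the boxes are where they were.

```bash
python3 -c "
from plant import bot
bot.close_job()"
```

```text
the job is handed in; nothing more can be done
```

The flag in front of the empty box, which is the middle one, now lies flat on the boxes' side with its disc up, and the job is handed in. I lifted it from underneath with the shut fingertips, followed it over the hinge and pressed it lightly onto its stop. The arm is back at its start pose, clear of everything, at about 20 s.

Last checks, by depth fits from both cameras:
- **Middle flag:** level within 0.01 rad, surface at about 88 mm.
- **Other two flags:** tilts match the first measurement to about 0.02 rad, roughly 1 mm at the free edge.
- **Boxes:** all three within about 2 mm of where they were, which is measurement noise.
- **Forces:** the wrist force never read above about 10 N; I sampled it after each short move rather than continuously.

I did not measure the flag's turning speed; the fingertips moved at 50 mm/s or less while pushing. No check failed. The first network detections had some wrong labels and low confidences, so I took positions from the pictures and the calibration instead.

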